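# Make up the screw-drive and belt-drive parts kits for a home-built printer

### The arm

A 6-joint arm with a two-finger parallel gripper is mounted at the origin on the work surface. World frame = base frame: x ahead of the robot, y to its left, z up, the work surface at z = 0. Lengths are in m, angles in rad, forces in N, time in s.
With the tool pointing down it reaches from about 0.25 to 0.725 m from the base axis. Payload 4 kg.
Tool frame: the origin (TCP) lies between the finger pads; the fingertips stand 19 mm ahead of it and the grasp point (between the pads) is the TCP; z points along the fingers, y is the line along which they close (so a half turn about z gives the same grasp; the last joint's range is limited). The gripper opens to 85 mm and grips with 20 to 120 N. Pads are 22 mm wide; open, the fingers measure 114 mm over their backs; the gripper's body (76 mm by 85 mm) begins 54 mm behind the grasp point. The pads swing forward as they close: fully open they stand 13 mm farther back than shut.
Start: joints at [-1.197, 0.241, 0.005, 1.335, 0, 1.571], TCP at [0.183, -0.465, 0.25] pointing down, gripper open.
Joint ranges: [-2.72, 2.72], [-1.05, 1.87], [-1.09, 1.28], [-1.99, 2.15], [-1.42, 1.44], [-3.14, 3.14]. Speed limits (rad/s): [2.79, 2.79, 3.14, 3.14, 3.14, 3.14].

### API

Orientations are given as a unit quaternion [w, x, y, z].
In Python, from workcell import env, eyes gives the robot as it stands.
- The arm moves only by the tool step_arm, never from a script. Its argument "steps" is a list of rows, each an object with "delta_pos": the shift along the tool's x, y, z as a fraction of full scale, a list of three; "rotation": the turn, a rotation vector about the tool's x, y, z as a fraction of full scale, a list of three; "fingers": the closure, from 0 (fully open) to 1 (shut). In form: [{"delta_pos": [dx, dy, dz], "rotation": [ax, ay, az], "fingers": fingers}, ...]. A call has 1 to 12 rows; each row is the pose to reach, as a shift and turn from the pose commanded when the call began, along the tool's axes at that moment; what a row does not reach only later rows make up. Full scale, the value 1, is 750 mm for a shift and 45 degrees for a turn. A row lasts 1/8 s, in which the tool goes at most 62.5 mm and 10.7 degrees, less where a joint would pass 70% of its speed; a pose out of reach is approached as far as the arm can. A call with a number of a shift or a turn outside -1 to 1 is refused whole. A call with a gripper value outside its range is refused whole. The fingers move at their own pace and stop on an object; the grip force is fixed at half the most. Time passes only in rows, so rows that repeat a pose let the fingers close. It gives the time, the measured TCP pose, the force, the opening and the grip force at its end, in the units of the state.
- env.observe(): the state, without advancing time (a new reading comes with each control period).
- eyes.get_image(name): name is "scene" or "top"; returns the picture (420x560x3 uint8, blue, green, red); there is no depth.
- eyes.camera_info(name): a dict with "fx", "fy", "cx", "cy" (pixels), "D" ([k1, k2, p1, p2, k3] as OpenCV has them; the pictures are not rectified), "view" (4x4, takes a point from world to camera coordinates). Camera axes: x right, y down, z forward; pixel columns grow to the right and rows downward; lengths in m; the calibration is good to about 2 mm. A picture is of the moment at which its call begins. camera_info takes no time and is no camera call.
- env.close_job(): hands the job in; it is judged then, once.
The state is a dict: "t": time; "joint_positions": joint angles; "dq": joint speeds; "tau": joint torques, N m; "position": TCP position; "tcp_rot": TCP orientation; "wrist_force": force on the tool from outside, world axes, zero at the start; "torque": the same for the moment, N m; "finger_gap": finger opening in m; "grasp_force": force on a finger pad.
Only numpy, scipy, OpenCV 4.12 (cv2) and the standard library are available. Lean on these libraries where they do the work, as an engineer would, in place of code of your own. Each camera call takes 0.05 s, during which the arm holds its last target. There are 200 camera calls.

### The job

Make up the two axis kits from the stock on the mat: large motor, jaw coupling and bearing block into the three-bay tray, small motor and large toothed pulley into the two-bay tray. Stand each part upright and flat on the floor of its own bay: in the three-bay tray the coupling in the short middle bay, the block in the long end bay and the motor in the other end bay; in the two-bay tray the motor in the shorter bay and the pulley in the longer one. Set the motors down without dropping them, and leave the small pulley, the wire spool and the screwdriver where they are.

Things in the scene. Friction and masses are not known exactly. Their poses are not given: they have to be found in the camera images.
- screw_tray: Three-bay kit tray for the screw axis: white walls, grey floor, fixed on the mat, left or right, 66 (x) by 202 mm (y). Origin: centre of underside, z up, yaw within 0.3 rad of the world's. Floor and walls 3 mm thick, rim 10 mm above the underside. Bays 60 mm in x; along y: motor bay 62 mm long, centre y +67 mm; short coupling bay 50 mm, centre y +8 mm; long bearing-block bay 78 mm, centre y -59 mm.
- belt_tray: Two-bay kit tray for the belt axis: white walls, grey floor, fixed on the mat, beside the other, 66 (x) by 127 mm (y). Origin: centre of underside, z up, yaw within 0.3 rad of the world's. Floor and walls 3 mm thick, rim 10 mm above the underside. Bays 60 mm in x; along y: shorter motor bay 56 mm long, centre y +32.5 mm; longer pulley bay 62 mm, centre y -29.5 mm.
- large_motor: The large stepper motor: square body 42 x 42 mm, 40 mm high, aluminium end caps and dark middle, a round boss 22 mm across and 2 mm high and a 5 mm shaft on top that ends 60 mm above the underside; x and y axes normal to the side faces; about 0.28 kg; origin at the centre of its underside, z up; starts upright on the black mat, whose top is 3 mm above the work surface, at any yaw.
- small_motor: The small stepper motor: same make, square body 35 x 35 mm, 26 mm high, boss 22 mm across and 2 mm high, 5 mm shaft that ends 44 mm above the underside; x and y axes normal to the side faces; about 0.15 kg; origin at the centre of its underside, z up; starts upright on the black mat, whose top is 3 mm above the work surface, at any yaw.
- coupling: The jaw coupling: plain upright aluminium cylinder, 30 mm diameter, 40 mm high, with a black rubber spider in its waist and a bore in its top; about 0.07 kg; origin at the centre of its underside, z up; starts upright on the black mat, whose top is 3 mm above the work surface, at any yaw.
- bearing_block: The linear bearing block: bright aluminium block 58 mm long (its x), 34 mm wide (its y), 22 mm high, four screw holes in its top and a shaft bore in each end; about 0.11 kg; origin at the centre of its underside, z up; starts upright on the black mat, whose top is 3 mm above the work surface, at any yaw.
- large_pulley: The large toothed belt pulley: a toothed wheel with flanges 42 mm in diameter and 14 mm high, on top of it a hub 24 mm in diameter and 12 mm high (top 26 mm above the underside); aluminium, about 0.07 kg; origin at the centre of its underside, z up; starts upright on the black mat, whose top is 3 mm above the work surface, at any yaw.
- small_pulley: Not wanted for these kits: the small toothed pulley, 18 mm diameter, 17 mm high, aluminium, standing among the stock; origin at the centre of its underside, z up; starts upright on the black mat, whose top is 3 mm above the work surface, at any yaw.
- wire_spool: Not wanted: a spool of steel wire with white flanges, 84 mm diameter, 55 mm high, on the mat at the right (-y) of the work; origin at the centre of its underside, z up; starts upright on the black mat, whose top is 3 mm above the work surface, at any yaw.
- driver: Not wanted: a screwdriver 170 mm long lying on the mat at the left (+y) of the work; lies along its x axis, handle towards its own -x.
Things that resemble listed ones, but are neither listed nor needed, are in the scene too. Leave any turquoise look-alike of the coupling alone. What is shaped like the bearing_block but blue is not meant.

How it is judged:
At the end, for the whole second after the job is handed in: Each of the five parts is at rest inside the walls of its own bay, its underside within 3 mm of the bay floor, upright to within 0.1 rad; the small pulley, the wire spool and the screwdriver are within 30 mm of where they started (x of large_motor in the frame of screw_tray between -0.013 and 0.013 m and y of large_motor in the frame of screw_tray between 0.053 and 0.081 m and z of large_motor in the frame of screw_tray between 0 and 0.006 m and angle between each of large_motor, coupling, bearing_block, small_motor, large_pulley's own z axis and vertical below 0.1 rad and linear speed of each of large_motor, coupling, bearing_block, small_motor, large_pulley below 0.02 m/s and x of coupling in the frame of screw_tray between -0.018 and 0.018 m and y of coupling in the frame of screw_tray between -0.005 and 0.021 m and z of coupling in the frame of screw_tray between 0 and 0.006 m and x of bearing_block in the frame of screw_tray between -0.016 and 0.016 m and y of bearing_block in the frame of screw_tray between -0.073 and -0.045 m and z of bearing_block in the frame of screw_tray between 0 and 0.006 m and x of small_motor in the frame of belt_tray between -0.0155 and 0.0155 m and y of small_motor in the frame of belt_tray between 0.019 and 0.046 m and z of small_motor in the frame of belt_tray between 0 and 0.006 m and x of large_pulley in the frame of belt_tray between -0.0125 and 0.0125 m and y of large_pulley in the frame of belt_tray between -0.043 and -0.016 m and z of large_pulley in the frame of belt_tray between 0 and 0.006 m and distance of each of small_pulley, wire_spool, driver from where it was at the start of the episode below 0.03 m); the robot touches nothing.
It fails at once if the large motor is dropped (falls freely faster than 0.7 m/s, about 25 mm of fall) (contact force between the fingers and large_motor below 0.01 N and linear speed of large_motor above 0.7 m/s).
It fails at once if the small motor is dropped (falls freely faster than 0.7 m/s, about 25 mm of fall) (contact force between the fingers and small_motor below 0.01 N and linear speed of small_motor above 0.7 m/s).
It fails at once if the small pulley, wire spool or screwdriver is moved by more than 30 mm (distance of any of small_pulley, wire_spool, driver from where it was at the start of the episode above 0.03 m).
It also fails if it takes over 120 s, if anything falls off the work surface, if the arm or the gripper's body presses on something with over 40 N, if the wrist force passes 120 N, or if a joint passes its speed limit or range.

## Working session

There is one attempt and no reset: what is moved stays moved. The work goes in short steps, Python scripts to look and compute and a tool call to move; the robot and the scene stay as the last step left them, time stands still between calls to the robot, and variables do not carry over. Pictures are saved under pics/ and viewed, at most 14 in all, crops included, and the job is handed in when it is done.

Besides the shell and the picture viewer there is one more tool, called after "Request:" in YAML: its name, and indented under it one key for each argument. step_arm: Moves the arm, as the interface text tells. Its arguments: {"type":"object","properties":{"steps":{"type":"array"}},"required":["steps"]}

```bash
mkdir -p pics; ls
python3 - <<'E'
from workcell import env, eyes
import cv2,numpy as np
print(env.observe())
for n in("top","scene"):
    im=eyes.get_image(n); cv2.imwrite(f"pics/{n}0.png",im); i=eyes.camera_info(n); print(n,{k:np.round(v,4).tolist() for k,v in i.items()})
E
```

```text
pics
{'t': 0.0, 'joint_positions': array([-1.19702605e+00,  2.41435252e-01,  3.71984137e-03,  1.33519758e+00,
        3.16161140e-06,  1.57084603e+00]), 'dq': array([ 0.00029725, -0.00016825,  0.00145345, -0.00060983, -0.00299359,
        0.00030354]), 'tau': array([ 7.27703191e-04, -3.72315431e+01,  2.52409494e+01,  1.69637357e-02,
        4.37878623e-05, -2.59064245e-05]), 'position': array([ 0.18234808, -0.4649257 ,  0.24940012]), 'tcp_rot': array([-1.04019264e-03,  9.82591806e-01,  1.85774656e-01, -1.95109734e-04]), 'wrist_force': array([ 9.31145716e-01, -7.09823009e-04,  7.60330125e-01]), 'torque': array([ 0.03632246, -0.01207891,  0.03460051]), 'grasp_force': 0.0, 'finger_gap': 0.08547833725017479}
top {'fx': 492.9512, 'fy': 492.9512, 'cx': 278.6655, 'cy': 220.4366, 'D': [-0.0564, 0.0, 0.0, 0.0, 0.0], 'view': [[-0.0126, -0.9998, -0.0125, 0.0241], [-0.9957, 0.0137, -0.0917, 0.5595], [0.0918, 0.0113, -0.9957, 1.2098], [0.0, 0.0, 0.0, 1.0]]}
scene {'fx': 408.4014, 'fy': 408.4014, 'cx': 276.5044, 'cy': 208.4717, 'D': [0.0415, 0.0, 0.0, 0.0, 0.0], 'view': [[-0.2985, 0.9544, 0.0097, 0.1745], [0.6336, 0.2058, -0.7458, -0.3332], [-0.7137, -0.2165, -0.6661, 1.356], [0.0, 0.0, 0.0, 1.0]]}
```

View pics/top0.png

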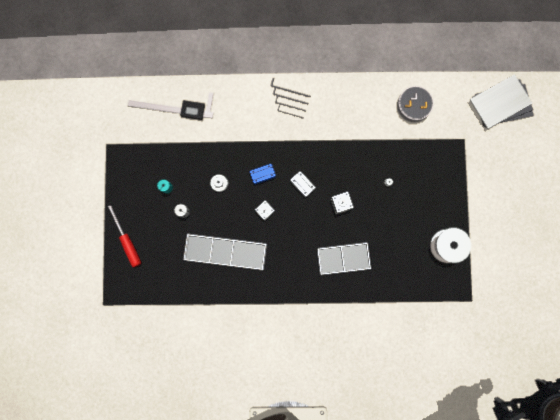

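View pics/scene0.png

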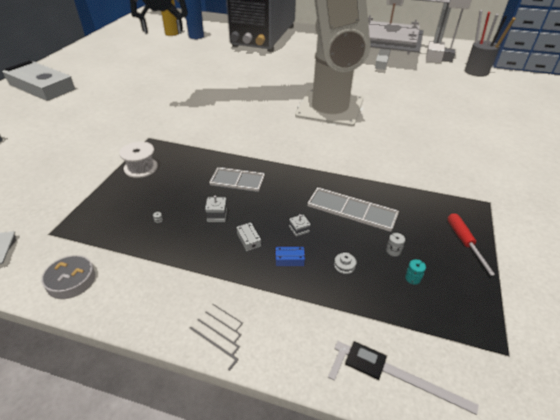

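The top view (image up is +x, image left is +y) shows these candidates:

| Pixel | Object |
|---|---|
| (181,211) | coupling; the turquoise (164,186) is the look-alike |
| (303,184) | bearing block; the blue (262,174) is the look-alike |
| (343,203) | large motor |
| (264,210) | small motor |
| (219,183) | large pulley |
| (389,182) | small pulley |
| (225,252) | three-bay tray |
| (344,259) | two-bay tray |

The scene view agrees: large motor (216,208), small (300,224), block (249,236), pulley (345,262), coupling (397,244). I'll check with a close crop and contours.

```bash
cat > h.py <<'E'
from workcell import env, eyes
import cv2,numpy as np
def cam(n):
    i=eyes.camera_info(n); K=np.array([[i['fx'],0,i['cx']],[0,i['fy'],i['cy']],[0,0,1]]); return K,np.array(i['D']),np.array(i['view'])
def ray(n,px,z):
    K,D,V=cam(n); u=cv2.undistortPoints(np.float64(px).reshape(-1,1,2),K,D).reshape(-1,2)
    d=np.c_[u,np.ones(len(u))]@V[:3,:3]; c=-V[:3,:3].T@V[:3,3]
    return (c+d*((z-c[2])/d[:,2])[:,None])[:,:2]
def proj(n,p):
    K,D,V=cam(n); return cv2.projectPoints(np.float64(p).reshape(-1,1,3),cv2.Rodrigues(V[:3,:3])[0],V[:3,3],K,D)[0].reshape(-1,2)
E
python3 - <<'E'
from h import *
im=cv2.imread("pics/top0.png")
g=cv2.cvtColor(im,cv2.COLOR_BGR2GRAY)
c=cv2.resize(im[160:285,140:405],None,fx=3,fy=3,interpolation=cv2.INTER_CUBIC);cv2.imwrite("pics/c.png",c)
m=np.zeros_like(g);m[148:300,112:462]=(g[148:300,112:462]>70)*255
cs,_=cv2.findContours(m,cv2.RETR_EXTERNAL,cv2.CHAIN_APPROX_NONE)
for k in cs:
    if cv2.contourArea(k)<20: continue
    (x,y),(w,h),a=cv2.minAreaRect(k); print(round(x,1),round(y,1),round(w,1),round(h,1),round(a,1),ray("top",[[x,y]],.003).round(4))
E
```

```text
343.7 258.3 28.2 52.2 83.3 [[ 0.4633 -0.1465]]
224.4 251.4 81.6 28.0 7.1 [[0.4846 0.156 ]]
445.5 244.5 35.0 31.0 90.0 [[ 0.4945 -0.4073]]
123.3 236.6 61.5 7.9 66.8 [[0.5256 0.417 ]]
181.0 209.5 14.0 13.0 0.0 [[0.5935 0.2677]]
264.3 209.8 15.6 14.8 45.0 [[0.5898 0.0536]]
342.0 202.0 18.3 19.0 71.6 [[ 0.607  -0.1457]]
163.0 185.0 12.0 12.0 90.0 [[0.658  0.3151]]
388.5 181.5 7.0 9.0 90.0 [[ 0.6586 -0.2668]]
219.0 182.5 17.0 18.0 90.0 [[0.6622 0.1696]]
302.8 183.3 24.0 14.8 45.0 [[ 0.657  -0.0461]]
262.3 172.9 13.3 23.4 71.6 [[0.6855 0.0577]]
```

View pics/c.png

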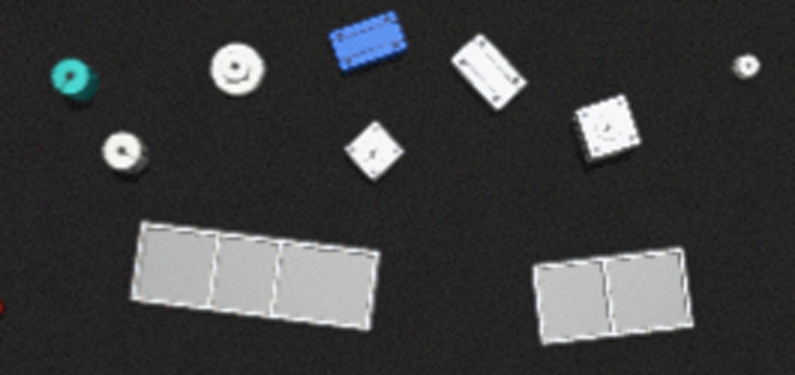

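The crop confirms every choice. The parts at crop (605,128), (373,151), (488,72), (237,69) and (123,152) are plain aluminium. In each tray the motor bay is at the left (+y) end. Next come finer poses from the top faces.

```bash
cat >> h.py <<'E'
def face(im,px,z,r=16,thr=None,n="top",F=8):
    x,y=map(int,px); g=cv2.cvtColor(im,cv2.COLOR_BGR2GRAY)[y-r:y+r,x-r:x+r]
    b=cv2.resize(g,None,fx=F,fy=F,interpolation=cv2.INTER_CUBIC)
    t=thr or cv2.threshold(b,0,255,cv2.THRESH_OTSU)[0]
    cs,_=cv2.findContours((b>t).astype('uint8'),cv2.RETR_EXTERNAL,cv2.CHAIN_APPROX_NONE)
    k=max(cs,key=cv2.contourArea).reshape(-1,2)
    w=ray(n,(k+.5)/F-.5+[x-r,y-r],z)*1000
    (cx,cy),(a,c),ang=cv2.minAreaRect(w.astype('float32'))
    return round(cx,1),round(cy,1),round(a,1),round(c,1),round(ang,1)
def go(x,y,z,yaw,sym=180):
    """fractions of step_arm to reach tool pose; yaw = world angle of tool y (closing line), deg"""
    from scipy.spatial.transform import Rotation as R
    o=env.observe(); q=o['tcp_rot']; A=R.from_quat([q[1],q[2],q[3],q[0]])
    best=None
    for k in range(0,360,sym):
        p=np.radians(yaw+k); yv=np.array([np.cos(p),np.sin(p),0]); zv=np.array([0,0,-1.]); 
        v=(A.inv()*R.from_matrix(np.c_[np.cross(yv,zv),yv,zv])).as_rotvec()/(np.pi/4)
        if best is None or np.linalg.norm(v)<np.linalg.norm(best): best=v
    d=A.inv().apply(np.array([x,y,z])-o['position'])/.75
    print("t",round(o['t'],2),"d",d.round(4).tolist(),"rot",best.round(3).tolist(),"pos",o['position'].round(4),"j6",o['joint_positions'][[0,5]].round(2),"gap",round(o['finger_gap'],4))
E
python3 - <<'E'
from h import *
im=cv2.imread("pics/top0.png")
K,D,V=cam("top");print("cam",-V[:3,:3].T@V[:3,3])
for n,p,z,r,t in [("lm",(342,202),.043,16,None),("sm",(264,210),.029,16,None),("coup",(181,210),.043,14,None),("bb",(303,184),.025,18,None),("lp",(219,183),.017,16,None),("screw",(225,252),.013,46,60),("belt",(344,259),.013,32,60)]:
    print(n,[face(im,p,z,r,q) for q in ([t] if t else [None,120,170])])
E
```

```text
cam [0.44627194 0.0028448  1.25622696]
lm [(602.6, -141.6, 43.9, 43.6, 17.6), (602.5, -141.7, 44.5, 44.3, 17.8), (602.6, -141.6, 42.6, 42.3, 17.6)]
sm [(586.9, 52.4, 36.6, 36.8, 42.5), (586.9, 52.4, 37.3, 37.0, 42.0), (586.9, 52.5, 35.3, 35.2, 41.8)]
coup [(588.5, 261.1, 31.1, 31.1, 44.8), (588.5, 261.1, 31.6, 31.6, 44.8), (588.1, 261.5, 29.8, 28.8, 89.1)]
bb [(653.1, -44.5, 60.2, 35.8, 40.8), (653.1, -44.5, 60.6, 36.3, 41.1), (653.1, -44.4, 58.8, 34.4, 40.7)]
lp [(660.1, 169.2, 44.7, 43.4, 62.4), (660.0, 169.1, 45.1, 43.8, 60.9), (660.0, 169.2, 43.0, 41.9, 63.4)]
screw [(484.5, 154.5, 208.5, 72.0, 82.3)]
belt [(463.7, -145.2, 72.0, 132.5, 6.0)]
```

```bash
python3 -c "
from h import *
go(.6026,-.1416,.13,17.6,90)"
```

```text
t 0.1 d [0.679, -0.1965, 0.1597] rot [-0.002, 0.0, 0.085] pos [ 0.1824 -0.465   0.2495] j6 [-1.2   1.57] gap 0.0854
```

Request:
step_arm:
  steps:
    - {"delta_pos":[0.679,-0.1965,0.05],"rotation":[-0.002,0,0.085],"fingers":0}
    - {"delta_pos":[0.679,-0.1965,0.05],"rotation":[-0.002,0,0.085],"fingers":0}
    - {"delta_pos":[0.679,-0.1965,0.05],"rotation":[-0.002,0,0.085],"fingers":0}
    - {"delta_pos":[0.679,-0.1965,0.05],"rotation":[-0.002,0,0.085],"fingers":0}
    - {"delta_pos":[0.679,-0.1965,0.05],"rotation":[-0.002,0,0.085],"fingers":0}
    - {"delta_pos":[0.679,-0.1965,0.05],"rotation":[-0.002,0,0.085],"fingers":0}
    - {"delta_pos":[0.679,-0.1965,0.05],"rotation":[-0.002,0,0.085],"fingers":0}
    - {"delta_pos":[0.679,-0.1965,0.05],"rotation":[-0.002,0,0.085],"fingers":0}
    - {"delta_pos":[0.679,-0.1965,0.1597],"rotation":[-0.002,0,0.085],"fingers":0}
    - {"delta_pos":[0.679,-0.1965,0.1597],"rotation":[-0.002,0,0.085],"fingers":0}
    - {"delta_pos":[0.679,-0.1965,0.1597],"rotation":[-0.002,0,0.085],"fingers":0}
    - {"delta_pos":[0.679,-0.1965,0.1597],"rotation":[-0.002,0,0.085],"fingers":0}

```text
t: 1.6
position: [0.6031, -0.1428, 0.1316]
tcp_rot: [0.001, 0.988, 0.153, 0.001]
wrist_force: [0.4, -0.3, 0.9]
finger_gap: 0.0856
grasp_force: 0.0
```

```bash
python3 -c "
from h import *
go(.6026,-.1416,.033,17.6,90)
a=eyes.get_image('scene'); b=eyes.get_image('top')
c=np.hstack([cv2.resize(a[140:240,160:280],(400,333)),cv2.resize(b[150:250,285:405],(400,333))]);cv2.imwrite('pics/d.png',c)"
```

```text
t 1.6 d [-0.0003, -0.0021, 0.1314] rot [0.003, -0.001, -0.001] pos [ 0.6031 -0.1428  0.1316] j6 [-0.23  2.6 ] gap 0.0856
```

View pics/d.png

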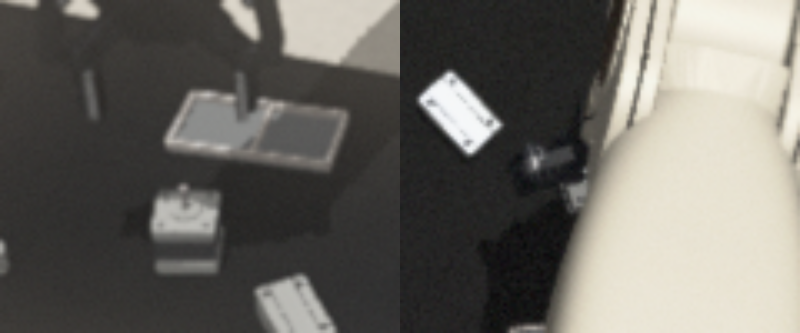

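The scene crop (left) shows the large motor at (185,230) with the open fingers level above it, and in the top crop the arm hides it. Now I descend and close.

Request:
step_arm:
  steps:
    - {"delta_pos":[0,-0.001,0.06],"rotation":[0.002,0,0],"fingers":0}
    - {"delta_pos":[0,-0.001,0.1],"rotation":[0.002,0,0],"fingers":0}
    - {"delta_pos":[0,-0.001,0.13],"rotation":[0.002,0,0],"fingers":0}
    - {"delta_pos":[0,-0.001,0.13],"rotation":[0.002,0,0],"fingers":0}
    - {"delta_pos":[0,-0.001,0.13],"rotation":[0.002,0,0],"fingers":1}
    - {"delta_pos":[0,-0.001,0.13],"rotation":[0.002,0,0],"fingers":1}
    - {"delta_pos":[0,-0.001,0.13],"rotation":[0.002,0,0],"fingers":1}
    - {"delta_pos":[0,-0.001,0.13],"rotation":[0.002,0,0],"fingers":1}
    - {"delta_pos":[0,-0.001,0.13],"rotation":[0.002,0,0],"fingers":1}
    - {"delta_pos":[0,-0.001,0.13],"rotation":[0.002,0,0],"fingers":1}

```text
t: 2.95
position: [0.604, -0.142, 0.035]
tcp_rot: [0.001, 0.988, 0.153, 0.002]
wrist_force: [-0.1, -0.5, 7.1]
finger_gap: 0.0411
grasp_force: 61.5
```

Request:
step_arm:
  steps:
    - {"delta_pos":[0,0,-0.04],"rotation":[0,0,0],"fingers":1}
    - {"delta_pos":[0,0,-0.08],"rotation":[0,0,0],"fingers":1}
    - {"delta_pos":[0,0,-0.12],"rotation":[0,0,-0.2],"fingers":1}
    - {"delta_pos":[0,0,-0.12],"rotation":[0,0,-0.4],"fingers":1}
    - {"delta_pos":[0,0,-0.12],"rotation":[0,0,-0.6],"fingers":1}
    - {"delta_pos":[0,0,-0.12],"rotation":[0,0,-0.8],"fingers":1}
    - {"delta_pos":[0,0,-0.12],"rotation":[0,0,-0.8],"fingers":1}

```text
t: 3.82
position: [0.6022, -0.1416, 0.1225]
tcp_rot: [-0.0, 0.893, 0.45, -0.0]
wrist_force: [1.2, -0.3, -2.0]
finger_gap: 0.0409
grasp_force: 61.5
```

```bash
python3 -c "
from h import *
go(.4935,.2209,.125,-7.7,360);go(.4935,.2209,.037,-7.7,360)"
```

```text
t 3.83 d [0.3023, -0.4041, -0.003] rot [-0.002, 0.0, -0.64] pos [ 0.6022 -0.1416  0.1225] j6 [-0.23  1.98] gap 0.0409
t 3.83 d [0.3023, -0.4039, 0.1144] rot [-0.002, 0.0, -0.64] pos [ 0.6022 -0.1416  0.1225] j6 [-0.23  1.98] gap 0.0409
```

Request:
step_arm:
  steps:
    - {"delta_pos":[0.05,-0.06,0],"rotation":[-0.002,0,-0.1],"fingers":1}
    - {"delta_pos":[0.1,-0.13,0],"rotation":[-0.002,0,-0.25],"fingers":1}
    - {"delta_pos":[0.15,-0.2,0],"rotation":[-0.002,0,-0.4],"fingers":1}
    - {"delta_pos":[0.2,-0.27,0],"rotation":[-0.002,0,-0.55],"fingers":1}
    - {"delta_pos":[0.25,-0.335,0],"rotation":[-0.002,0,-0.64],"fingers":1}
    - {"delta_pos":[0.302,-0.404,0],"rotation":[-0.002,0,-0.64],"fingers":1}
    - {"delta_pos":[0.302,-0.404,0],"rotation":[-0.002,0,-0.64],"fingers":1}
    - {"delta_pos":[0.302,-0.404,0.0],"rotation":[-0.002,0,-0.64],"fingers":1}
    - {"delta_pos":[0.302,-0.404,0.0],"rotation":[-0.002,0,-0.64],"fingers":1}
    - {"delta_pos":[0.302,-0.404,0.05],"rotation":[-0.002,0,-0.64],"fingers":1}
    - {"delta_pos":[0.302,-0.404,0.05],"rotation":[-0.002,0,-0.64],"fingers":1}

```text
t: 5.2
position: [0.4912, 0.2176, 0.083]
tcp_rot: [-0.0, 0.754, 0.657, -0.003]
wrist_force: [-0.4, -0.5, -2.6]
finger_gap: 0.0408
grasp_force: 61.7
```

```bash
python3 -c "
from h import *
go(.4935,.2209,.037,-7.7,360)
a=eyes.get_image('scene'); 
cv2.imwrite('pics/e.png',cv2.resize(a[130:280,260:460],(800,600)))"
```

```text
t 5.2 d [0.0051, 0.0027, 0.0613] rot [-0.006, 0.006, -0.002] pos [0.4912 0.2176 0.083 ] j6 [0.42 2.12] gap 0.0408
```

View pics/e.png

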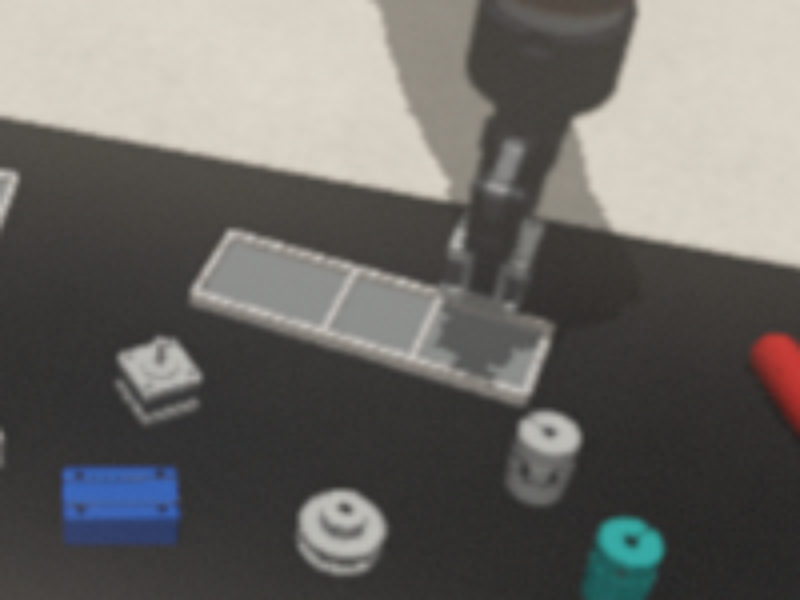

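The crop shows the gripper with the motor over the left bay of the three-bay tray at (490,270), with the other stock untouched. I lower it in two stages.

Request:
step_arm:
  steps:
    - {"delta_pos":[0.004,0.002,0.02],"rotation":[-0.004,0.004,0],"fingers":1}
    - {"delta_pos":[0.004,0.002,0.04],"rotation":[-0.004,0.004,0],"fingers":1}
    - {"delta_pos":[0.004,0.002,0.045],"rotation":[-0.004,0.004,0],"fingers":1}
    - {"delta_pos":[0.004,0.002,0.045],"rotation":[-0.004,0.004,0],"fingers":1}

```text
t: 5.75
position: [0.4951, 0.2229, 0.0518]
tcp_rot: [0.001, 0.753, 0.659, 0.002]
wrist_force: [0.9, -0.5, -2.0]
finger_gap: 0.0411
grasp_force: 61.8
```

```bash
python3 -c "
from h import *
go(.4935,.2209,.037,-7.7,360)"
```

```text
t 5.75 d [-0.0029, -0.0018, 0.0197] rot [0.005, -0.003, 0.002] pos [0.4951 0.2229 0.0518] j6 [0.42 2.13] gap 0.0411
```

Request:
step_arm:
  steps:
    - {"delta_pos":[-0.0015,-0.001,0.008],"rotation":[0,0,0],"fingers":1}
    - {"delta_pos":[-0.0015,-0.001,0.014],"rotation":[0,0,0],"fingers":1}
    - {"delta_pos":[-0.0015,-0.001,0.019],"rotation":[0,0,0],"fingers":1}
    - {"delta_pos":[-0.0015,-0.001,0.019],"rotation":[0,0,0],"fingers":1}

```text
t: 6.25
position: [0.4943, 0.2222, 0.038]
tcp_rot: [0.001, 0.752, 0.659, 0.003]
wrist_force: [-2.5, -1.8, 2.4]
finger_gap: 0.0407
grasp_force: 62.4
```

Contact is felt (vertical force went from −2 to +2.4 N), so I release and rise.

Request:
step_arm:
  steps:
    - {"delta_pos":[0,0,0],"rotation":[0,0,0],"fingers":0}
    - {"delta_pos":[0,0,0],"rotation":[0,0,0],"fingers":0}
    - {"delta_pos":[0,0,0],"rotation":[0,0,0],"fingers":0}
    - {"delta_pos":[0,0,0],"rotation":[0,0,0],"fingers":0}
    - {"delta_pos":[0,0,-0.04],"rotation":[0,0,0],"fingers":0}
    - {"delta_pos":[0,0,-0.08],"rotation":[0,0,0],"fingers":0}
    - {"delta_pos":[0,0,-0.13],"rotation":[0,0,0],"fingers":0}
    - {"delta_pos":[0,0,-0.13],"rotation":[0,0,0],"fingers":0}
    - {"delta_pos":[0,0,-0.13],"rotation":[0,0,0],"fingers":0}

```text
t: 7.38
position: [0.4935, 0.2218, 0.1346]
tcp_rot: [0.001, 0.752, 0.659, 0.002]
wrist_force: [-0.3, 0.0, 0.3]
finger_gap: 0.0854
grasp_force: 0.0
```

```bash
python3 -c "
from h import *
go(.5885,.2611,.13,-7.7,360)"
```

```text
t 7.38 d [0.0687, 0.1185, 0.0068] rot [0.005, -0.003, 0.002] pos [0.4935 0.2218 0.1346] j6 [0.42 2.13] gap 0.0854
```

Request:
step_arm:
  steps:
    - {"delta_pos":[0.0687,0.1185,0.005],"rotation":[0.004,-0.002,0],"fingers":0}
    - {"delta_pos":[0.0687,0.1185,0.005],"rotation":[0.004,-0.002,0],"fingers":0}
    - {"delta_pos":[0.0687,0.1185,0.005],"rotation":[0.004,-0.002,0],"fingers":0}
    - {"delta_pos":[0.0687,0.1185,0.06],"rotation":[0.004,-0.002,0],"fingers":0}
    - {"delta_pos":[0.0687,0.1185,0.1],"rotation":[0.004,-0.002,0],"fingers":0}
    - {"delta_pos":[0.0687,0.1185,0.134],"rotation":[0.004,-0.002,0],"fingers":0}
    - {"delta_pos":[0.0687,0.1185,0.134],"rotation":[0.004,-0.002,0],"fingers":0}
    - {"delta_pos":[0.0687,0.1185,0.134],"rotation":[0.004,-0.002,0],"fingers":1}
    - {"delta_pos":[0.0687,0.1185,0.134],"rotation":[0.004,-0.002,0],"fingers":1}
    - {"delta_pos":[0.0687,0.1185,0.134],"rotation":[0.004,-0.002,0],"fingers":1}
    - {"delta_pos":[0.0687,0.1185,0.134],"rotation":[0.004,-0.002,0],"fingers":1}
    - {"delta_pos":[0.0687,0.1185,0.134],"rotation":[0.004,-0.002,0],"fingers":1}

```text
t: 8.88
position: [0.5901, 0.2619, 0.0366]
tcp_rot: [0.001, 0.752, 0.659, 0.002]
wrist_force: [-1.1, -0.5, 6.2]
finger_gap: 0.0283
grasp_force: 59.2
```

```bash
python3 -c "
from h import *
go(.4856,.1624,.13,-7.7,360)
im=eyes.get_image('top');cv2.imwrite('pics/top1.png',im)
print(face(im,(205,248),.046,16,170))"
```

```text
t 8.88 d [-0.1496, -0.1201, -0.1254] rot [0.005, -0.003, 0.002] pos [0.5901 0.2619 0.0366] j6 [0.42 2.12] gap 0.0283
(489.0, 194.9, 77.3, 65.3, 82.2)
```

Request:
step_arm:
  steps:
    - {"delta_pos":[0,0,-0.06],"rotation":[0.004,-0.002,0],"fingers":1}
    - {"delta_pos":[0,0,-0.12],"rotation":[0.004,-0.002,0],"fingers":1}
    - {"delta_pos":[-0.05,-0.04,-0.125],"rotation":[0.004,-0.002,0],"fingers":1}
    - {"delta_pos":[-0.1,-0.08,-0.125],"rotation":[0.004,-0.002,0],"fingers":1}
    - {"delta_pos":[-0.149,-0.1195,-0.125],"rotation":[0.004,-0.002,0],"fingers":1}
    - {"delta_pos":[-0.149,-0.1195,-0.125],"rotation":[0.004,-0.002,0],"fingers":1}
    - {"delta_pos":[-0.149,-0.1195,-0.125],"rotation":[0.004,-0.002,0],"fingers":1}
    - {"delta_pos":[-0.149,-0.1195,-0.07],"rotation":[0.004,-0.002,0],"fingers":1}
    - {"delta_pos":[-0.149,-0.1195,-0.04],"rotation":[0.004,-0.002,0],"fingers":1}
    - {"delta_pos":[-0.149,-0.1195,-0.02],"rotation":[0.004,-0.002,0],"fingers":1}
    - {"delta_pos":[-0.149,-0.1195,-0.02],"rotation":[0.004,-0.002,0],"fingers":1}

```text
t: 10.3
position: [0.4856, 0.1628, 0.0488]
tcp_rot: [-0.001, 0.752, 0.659, -0.001]
wrist_force: [0.2, 0.6, -0.6]
finger_gap: 0.0281
grasp_force: 59.4
```

```bash
python3 -c "
from h import *
go(.4856,.1624,.0396,-7.7,360)"
```

```text
t 10.3 d [-0.0006, 0.0002, 0.0122] rot [-0.004, 0.001, 0.003] pos [0.4856 0.1628 0.0488] j6 [0.32 2.03] gap 0.0281
```

Request:
step_arm:
  steps:
    - {"delta_pos":[0,0,0.008],"rotation":[0,0,0],"fingers":1}
    - {"delta_pos":[0,0,0.0125],"rotation":[0,0,0],"fingers":1}
    - {"delta_pos":[0,0,0.0125],"rotation":[0,0,0],"fingers":1}
    - {"delta_pos":[0,0,0.0125],"rotation":[0,0,0],"fingers":0}
    - {"delta_pos":[0,0,0.0125],"rotation":[0,0,0],"fingers":0}
    - {"delta_pos":[0,0,0.0125],"rotation":[0,0,0],"fingers":0}
    - {"delta_pos":[0,0,0.0125],"rotation":[0,0,0],"fingers":0}
    - {"delta_pos":[0,0,-0.04],"rotation":[0,0,0],"fingers":0}
    - {"delta_pos":[0,0,-0.08],"rotation":[0,0,0],"fingers":0}
    - {"delta_pos":[0,0,-0.11],"rotation":[0,0,0],"fingers":0}
    - {"delta_pos":[0,0,-0.11],"rotation":[0,0,0],"fingers":0}
    - {"delta_pos":[0,0,-0.11],"rotation":[0,0,0],"fingers":0}

```text
t: 11.8
position: [0.4851, 0.1623, 0.1314]
tcp_rot: [-0.001, 0.752, 0.659, -0.001]
wrist_force: [-0.2, 0.5, -0.2]
finger_gap: 0.0852
grasp_force: 0.0
```

```bash
python3 -c "
from h import *
go(.6531,-.0445,.13,-49.2,360)"
```

```text
t 11.8 d [-0.2437, 0.2585, 0.0013] rot [-0.003, 0.003, 0.924] pos [0.4851 0.1623 0.1314] j6 [0.32 2.03] gap 0.0852
```

Request:
step_arm:
  steps:
    - {"delta_pos":[-0.2437,0.2585,0],"rotation":[-0.003,0.003,0.924],"fingers":0}
    - {"delta_pos":[-0.2437,0.2585,0],"rotation":[-0.003,0.003,0.924],"fingers":0}
    - {"delta_pos":[-0.2437,0.2585,0],"rotation":[-0.003,0.003,0.924],"fingers":0}
    - {"delta_pos":[-0.2437,0.2585,0],"rotation":[-0.003,0.003,0.924],"fingers":0}
    - {"delta_pos":[-0.2437,0.2585,0],"rotation":[-0.003,0.003,0.924],"fingers":0}
    - {"delta_pos":[-0.2437,0.2585,0],"rotation":[-0.003,0.003,0.924],"fingers":0}
    - {"delta_pos":[-0.2437,0.2585,0],"rotation":[-0.003,0.003,0.924],"fingers":0}
    - {"delta_pos":[-0.2437,0.2585,0],"rotation":[-0.003,0.003,0.924],"fingers":0}
    - {"delta_pos":[-0.2437,0.2585,0.05],"rotation":[-0.003,0.003,0.924],"fingers":0}
    - {"delta_pos":[-0.2437,0.2585,0.05],"rotation":[-0.003,0.003,0.924],"fingers":0}

```text
t: 13.05
position: [0.6506, -0.043, 0.0918]
tcp_rot: [-0.002, 0.937, 0.349, -0.002]
wrist_force: [-1.1, 0.6, 0.1]
finger_gap: 0.0854
grasp_force: 0.0
```

```bash
python3 -c "
from h import *
go(.6531,-.0445,.0305,-49.2,360)
im=eyes.get_image('top'); print(proj('top',[[.4935,.2209,.046],[.4856,.1624,.046]]))
for p in ((200,246),(224,250)): print([face(im,p,.046,r,t) for r in(9,) for t in (190,210,225)])
cv2.imwrite('pics/f.png',cv2.resize(im[215:285,165:285],(720,420),interpolation=cv2.INTER_CUBIC))"
```

```text
t 13.05 d [0.0014, 0.0041, 0.0816] rot [-0.006, 0.004, 0.002] pos [ 0.6506 -0.043   0.0918] j6 [-0.07  2.36] gap 0.0854
[[196.02985852 247.60541236]
 [219.71002679 250.53179486]]
[(497.9, 216.0, 37.6, 42.5, 89.3), (497.3, 216.4, 36.7, 41.3, 89.3), (496.8, 216.7, 36.0, 40.3, 89.3)]
[(487.9, 161.1, 28.1, 30.5, 89.9), (487.2, 161.4, 27.4, 28.0, 89.9), (487.1, 161.7, 26.8, 26.5, 89.9)]
```

View pics/f.png

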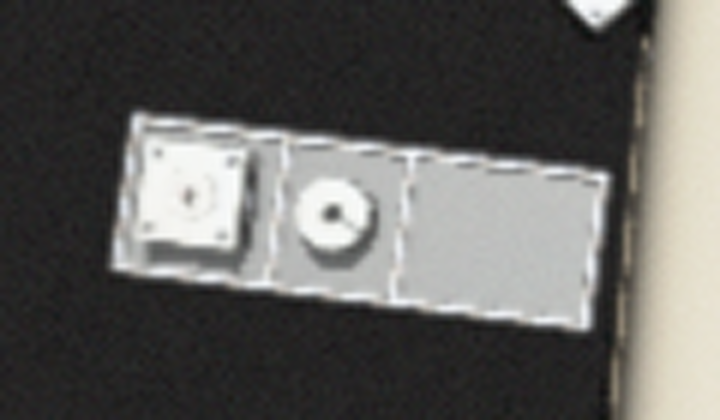

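The crop shows the large motor at (190,195) square and clear inside the left bay and the coupling at (332,214) in the middle bay. Both match the predicted pixels, so I grip the block.

Request:
step_arm:
  steps:
    - {"delta_pos":[0.001,0.002,0.04],"rotation":[-0.004,0.003,0],"fingers":0}
    - {"delta_pos":[0.001,0.002,0.07],"rotation":[-0.004,0.003,0],"fingers":0}
    - {"delta_pos":[0.001,0.002,0.081],"rotation":[-0.004,0.003,0],"fingers":0}
    - {"delta_pos":[0.001,0.002,0.081],"rotation":[-0.004,0.003,0],"fingers":0}
    - {"delta_pos":[0.001,0.002,0.081],"rotation":[-0.004,0.003,0],"fingers":1}
    - {"delta_pos":[0.001,0.002,0.081],"rotation":[-0.004,0.003,0],"fingers":1}
    - {"delta_pos":[0.001,0.002,0.081],"rotation":[-0.004,0.003,0],"fingers":1}
    - {"delta_pos":[0.001,0.002,0.081],"rotation":[-0.004,0.003,0],"fingers":1}
    - {"delta_pos":[0.001,0.002,0.081],"rotation":[-0.004,0.003,0],"fingers":1}

```text
t: 14.22
position: [0.6561, -0.045, 0.0349]
tcp_rot: [0.001, 0.937, 0.349, 0.003]
wrist_force: [0.0, 0.2, 5.8]
finger_gap: 0.0321
grasp_force: 60.2
```

```bash
python3 -c "
from h import *
go(.4766,.0960,.13,-7.7,360)"
```

```text
t 14.22 d [-0.0576, -0.298, -0.1285] rot [0.009, -0.004, -0.922] pos [ 0.6561 -0.045   0.0349] j6 [-0.07  2.36] gap 0.0321
```

Request:
step_arm:
  steps:
    - {"delta_pos":[0,0,-0.05],"rotation":[0.003,-0.001,0],"fingers":1}
    - {"delta_pos":[0,0,-0.1],"rotation":[0.003,-0.001,0],"fingers":1}
    - {"delta_pos":[-0.01,-0.06,-0.125],"rotation":[0.003,-0.001,-0.2],"fingers":1}
    - {"delta_pos":[-0.02,-0.12,-0.125],"rotation":[0.003,-0.001,-0.4],"fingers":1}
    - {"delta_pos":[-0.03,-0.18,-0.125],"rotation":[0.003,-0.001,-0.6],"fingers":1}
    - {"delta_pos":[-0.045,-0.24,-0.125],"rotation":[0.003,-0.001,-0.8],"fingers":1}
    - {"delta_pos":[-0.057,-0.297,-0.125],"rotation":[0.003,-0.001,-0.922],"fingers":1}
    - {"delta_pos":[-0.057,-0.297,-0.125],"rotation":[0.003,-0.001,-0.922],"fingers":1}
    - {"delta_pos":[-0.057,-0.297,-0.125],"rotation":[0.003,-0.001,-0.922],"fingers":1}
    - {"delta_pos":[-0.057,-0.297,-0.07],"rotation":[0.003,-0.001,-0.922],"fingers":1}
    - {"delta_pos":[-0.057,-0.297,-0.03],"rotation":[0.003,-0.001,-0.922],"fingers":1}
    - {"delta_pos":[-0.057,-0.297,-0.03],"rotation":[0.003,-0.001,-0.922],"fingers":1}

```text
t: 15.72
position: [0.4761, 0.0946, 0.0531]
tcp_rot: [-0.0, 0.754, 0.657, -0.001]
wrist_force: [0.1, 0.4, -1.2]
finger_gap: 0.032
grasp_force: 60.0
```

```bash
python3 -c "
from h import *
go(.4766,.0960,.0379,-7.7,360)"
```

```text
t 15.72 d [0.002, 0.0005, 0.0203] rot [-0.003, 0.002, -0.002] pos [0.4761 0.0946 0.0531] j6 [0.2 1.9] gap 0.032
```

Request:
step_arm:
  steps:
    - {"delta_pos":[0.001,0,0.01],"rotation":[0,0,0],"fingers":1}
    - {"delta_pos":[0.001,0,0.016],"rotation":[0,0,0],"fingers":1}
    - {"delta_pos":[0.001,0,0.02],"rotation":[0,0,0],"fingers":1}
    - {"delta_pos":[0.001,0,0.02],"rotation":[0,0,0],"fingers":1}
    - {"delta_pos":[0.001,0,0.02],"rotation":[0,0,0],"fingers":1}

```text
t: 16.35
position: [0.4776, 0.0966, 0.0407]
tcp_rot: [0.001, 0.753, 0.658, 0.001]
wrist_force: [0.3, -0.1, -0.3]
finger_gap: 0.0323
grasp_force: 60.0
```

Request:
step_arm:
  steps:
    - {"delta_pos":[0,0,0.002],"rotation":[0,0,0],"fingers":1}
    - {"delta_pos":[0,0,0.004],"rotation":[0,0,0],"fingers":1}
    - {"delta_pos":[0,0,0.004],"rotation":[0,0,0],"fingers":1}
    - {"delta_pos":[0,0,0.004],"rotation":[0,0,0],"fingers":0}
    - {"delta_pos":[0,0,0.004],"rotation":[0,0,0],"fingers":0}
    - {"delta_pos":[0,0,0.004],"rotation":[0,0,0],"fingers":0}
    - {"delta_pos":[0,0,0.004],"rotation":[0,0,0],"fingers":0}
    - {"delta_pos":[0,0,-0.04],"rotation":[0,0,0],"fingers":0}
    - {"delta_pos":[0,0,-0.08],"rotation":[0,0,0],"fingers":0}
    - {"delta_pos":[0,0,-0.12],"rotation":[0,0,0],"fingers":0}
    - {"delta_pos":[0,0,-0.12],"rotation":[0,0,0],"fingers":0}
    - {"delta_pos":[0,0,-0.12],"rotation":[0,0,0],"fingers":0}

```text
t: 17.85
position: [0.4767, 0.0964, 0.1298]
tcp_rot: [0.001, 0.753, 0.658, 0.001]
wrist_force: [0.0, 0.4, -1.3]
finger_gap: 0.0853
grasp_force: 0.0
```

```bash
python3 -c "
from h import *
go(.6601,.1692,.13,-7.7,360)"
```

```text
t 17.85 d [0.1289, 0.2294, 0.0002] rot [0.003, -0.001, 0.0] pos [0.4767 0.0964 0.1298] j6 [0.2 1.9] gap 0.0853
```

Request:
step_arm:
  steps:
    - {"delta_pos":[0.1289,0.2294,0],"rotation":[0.002,0,0],"fingers":0}
    - {"delta_pos":[0.1289,0.2294,0],"rotation":[0.002,0,0],"fingers":0}
    - {"delta_pos":[0.1289,0.2294,0],"rotation":[0.002,0,0],"fingers":0}
    - {"delta_pos":[0.1289,0.2294,0],"rotation":[0.002,0,0],"fingers":0}
    - {"delta_pos":[0.1289,0.2294,0],"rotation":[0.002,0,0],"fingers":0}
    - {"delta_pos":[0.1289,0.2294,0.06],"rotation":[0.002,0,0],"fingers":0}
    - {"delta_pos":[0.1289,0.2294,0.1],"rotation":[0.002,0,0],"fingers":0}
    - {"delta_pos":[0.1289,0.2294,0.125],"rotation":[0.002,0,0],"fingers":0}
    - {"delta_pos":[0.1289,0.2294,0.125],"rotation":[0.002,0,0],"fingers":0}
    - {"delta_pos":[0.1289,0.2294,0.125],"rotation":[0.002,0,0],"fingers":0}

```text
t: 19.1
position: [0.6616, 0.1693, 0.039]
tcp_rot: [0.001, 0.753, 0.658, 0.002]
wrist_force: [0.6, -0.7, 0.2]
finger_gap: 0.0854
grasp_force: 0.0
```

```bash
python3 -c "
from h import *
go(.6601,.1692,.0365,-7.7,360)
a=eyes.get_image('scene'); 
cv2.imwrite('pics/g.png',cv2.resize(a[150:300,260:460],(800,600)))"
```

```text
t 19.1 d [-0.0005, -0.002, 0.0033] rot [0.005, -0.002, -0.0] pos [0.6616 0.1693 0.039 ] j6 [0.25 1.96] gap 0.0854
```

View pics/g.png

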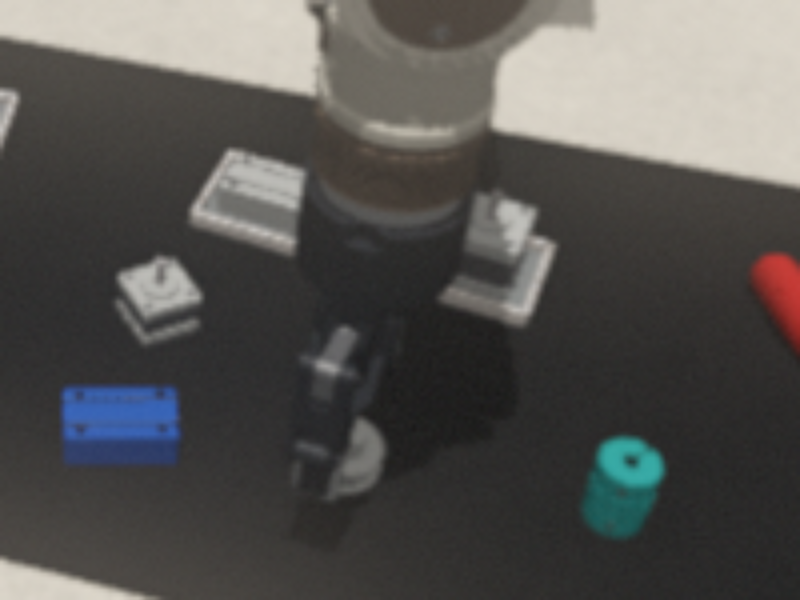

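The crop shows the pulley at (355,460) between the fingers, and the block seated in its bay at (265,195). I close on the hub.

Request:
step_arm:
  steps:
    - {"delta_pos":[-0.001,-0.001,0.002],"rotation":[0.003,-0.001,0],"fingers":1}
    - {"delta_pos":[-0.001,-0.001,0.002],"rotation":[0.003,-0.001,0],"fingers":1}
    - {"delta_pos":[-0.001,-0.001,0.002],"rotation":[0.003,-0.001,0],"fingers":1}
    - {"delta_pos":[-0.001,-0.001,0.002],"rotation":[0.003,-0.001,0],"fingers":1}
    - {"delta_pos":[-0.001,-0.001,0.002],"rotation":[0.003,-0.001,0],"fingers":1}

```text
t: 19.77
position: [0.6604, 0.1688, 0.0364]
tcp_rot: [-0.0, 0.753, 0.658, 0.0]
wrist_force: [-0.5, 0.2, 4.0]
finger_gap: 0.0213
grasp_force: 59.9
```

```bash
python3 -c "
from h import *
go(.4668,-.1745,.13,6,360)"
```

```text
t 19.77 d [-0.4881, -0.1945, -0.125] rot [-0.0, -0.001, -0.304] pos [0.6604 0.1688 0.0364] j6 [0.25 1.96] gap 0.0213
```

Request:
step_arm:
  steps:
    - {"delta_pos":[0,0,-0.06],"rotation":[0,0,0],"fingers":1}
    - {"delta_pos":[0,0,-0.12],"rotation":[0,0,0],"fingers":1}
    - {"delta_pos":[-0.07,-0.028,-0.13],"rotation":[0,0,-0.1],"fingers":1}
    - {"delta_pos":[-0.14,-0.056,-0.13],"rotation":[0,0,-0.2],"fingers":1}
    - {"delta_pos":[-0.21,-0.084,-0.13],"rotation":[0,0,-0.3],"fingers":1}
    - {"delta_pos":[-0.28,-0.112,-0.13],"rotation":[0,0,-0.304],"fingers":1}
    - {"delta_pos":[-0.35,-0.14,-0.13],"rotation":[0,0,-0.304],"fingers":1}
    - {"delta_pos":[-0.42,-0.168,-0.13],"rotation":[0,0,-0.304],"fingers":1}
    - {"delta_pos":[-0.488,-0.1945,-0.13],"rotation":[0,0,-0.304],"fingers":1}
    - {"delta_pos":[-0.488,-0.1945,-0.13],"rotation":[0,0,-0.304],"fingers":1}
    - {"delta_pos":[-0.488,-0.1945,-0.07],"rotation":[0,0,-0.304],"fingers":1}
    - {"delta_pos":[-0.488,-0.1945,-0.07],"rotation":[0,0,-0.304],"fingers":1}

```text
t: 21.28
position: [0.4638, -0.1728, 0.0855]
tcp_rot: [-0.004, 0.669, 0.743, -0.002]
wrist_force: [-1.5, 0.7, -0.3]
finger_gap: 0.0209
grasp_force: 59.3
```

```bash
python3 -c "
from h import *
go(.4668,-.1745,.0394,6,360)"
```

```text
t 21.27 d [-0.0029, 0.0042, 0.0614] rot [-0.01, -0.005, 0.0] pos [ 0.4638 -0.1728  0.0855] j6 [-0.36  1.11] gap 0.0209
```

Request:
step_arm:
  steps:
    - {"delta_pos":[-0.001,0.002,0.025],"rotation":[-0.004,-0.002,0],"fingers":1}
    - {"delta_pos":[-0.001,0.002,0.045],"rotation":[-0.004,-0.002,0],"fingers":1}
    - {"delta_pos":[-0.001,0.002,0.055],"rotation":[-0.004,-0.002,0],"fingers":1}
    - {"delta_pos":[-0.001,0.002,0.055],"rotation":[-0.004,-0.002,0],"fingers":1}
    - {"delta_pos":[-0.001,0.002,0.055],"rotation":[-0.004,-0.002,0],"fingers":1}

```text
t: 21.9
position: [0.4685, -0.1752, 0.0477]
tcp_rot: [0.002, 0.669, 0.743, 0.0]
wrist_force: [-0.0, 0.5, -0.2]
finger_gap: 0.021
grasp_force: 59.3
```

```bash
python3 -c "
from h import *
go(.4668,-.1745,.0394,6,360)"
```

```text
t 21.9 d [0.0012, -0.0022, 0.011] rot [0.004, 0.002, -0.0] pos [ 0.4685 -0.1752  0.0477] j6 [-0.36  1.11] gap 0.021
```

Request:
step_arm:
  steps:
    - {"delta_pos":[0,-0.001,0.006],"rotation":[0,0,0],"fingers":1}
    - {"delta_pos":[0,-0.001,0.011],"rotation":[0,0,0],"fingers":1}
    - {"delta_pos":[0,-0.001,0.011],"rotation":[0,0,0],"fingers":1}
    - {"delta_pos":[0,-0.001,0.011],"rotation":[0,0,0],"fingers":0}
    - {"delta_pos":[0,-0.001,0.011],"rotation":[0,0,0],"fingers":0}
    - {"delta_pos":[0,-0.001,0.011],"rotation":[0,0,0],"fingers":0}
    - {"delta_pos":[0,-0.001,0.011],"rotation":[0,0,0],"fingers":0}
    - {"delta_pos":[0,0,-0.04],"rotation":[0,0,0],"fingers":0}
    - {"delta_pos":[0,0,-0.08],"rotation":[0,0,0],"fingers":0}
    - {"delta_pos":[0,0,-0.12],"rotation":[0,0,0],"fingers":0}
    - {"delta_pos":[0,0,-0.12],"rotation":[0,0,0],"fingers":0}
    - {"delta_pos":[0,0,-0.12],"rotation":[0,0,0],"fingers":0}

```text
t: 23.4
position: [0.4674, -0.1749, 0.1365]
tcp_rot: [0.001, 0.669, 0.743, 0.0]
wrist_force: [-0.2, -0.3, 0.1]
finger_gap: 0.0856
grasp_force: 0.0
```

```bash
python3 -c "
from h import *
go(.5869,.0524,.13,42,90)"
```

```text
t 23.4 d [0.2848, 0.1901, 0.0086] rot [0.001, 0.002, -0.8] pos [ 0.4674 -0.1749  0.1365] j6 [-0.36  1.11] gap 0.0856
```

Request:
step_arm:
  steps:
    - {"delta_pos":[0.2848,0.1901,0.008],"rotation":[0,0.001,-0.8],"fingers":0}
    - {"delta_pos":[0.2848,0.1901,0.008],"rotation":[0,0.001,-0.8],"fingers":0}
    - {"delta_pos":[0.2848,0.1901,0.008],"rotation":[0,0.001,-0.8],"fingers":0}
    - {"delta_pos":[0.2848,0.1901,0.008],"rotation":[0,0.001,-0.8],"fingers":0}
    - {"delta_pos":[0.2848,0.1901,0.008],"rotation":[0,0.001,-0.8],"fingers":0}
    - {"delta_pos":[0.2848,0.1901,0.008],"rotation":[0,0.001,-0.8],"fingers":0}
    - {"delta_pos":[0.2848,0.1901,0.008],"rotation":[0,0.001,-0.8],"fingers":0}
    - {"delta_pos":[0.2848,0.1901,0.008],"rotation":[0,0.001,-0.8],"fingers":0}
    - {"delta_pos":[0.2848,0.1901,0.05],"rotation":[0,0.001,-0.8],"fingers":0}
    - {"delta_pos":[0.2848,0.1901,0.05],"rotation":[0,0.001,-0.8],"fingers":0}

```text
t: 24.65
position: [0.585, 0.051, 0.0976]
tcp_rot: [-0.001, 0.408, 0.913, -0.001]
wrist_force: [0.8, -0.3, 0.2]
finger_gap: 0.0852
grasp_force: 0.0
```

```bash
python3 -c "
from h import *
go(.5869,.0524,.0300,42,90)"
```

```text
t 24.65 d [-0.0004, 0.0034, 0.0901] rot [-0.004, -0.002, -0.003] pos [0.585  0.051  0.0976] j6 [0.09 0.93] gap 0.0852
```

Request:
step_arm:
  steps:
    - {"delta_pos":[0,0.001,0.04],"rotation":[-0.002,0,0],"fingers":0}
    - {"delta_pos":[0,0.001,0.07],"rotation":[-0.002,0,0],"fingers":0}
    - {"delta_pos":[0,0.001,0.09],"rotation":[-0.002,0,0],"fingers":0}
    - {"delta_pos":[0,0.001,0.09],"rotation":[-0.002,0,0],"fingers":0}
    - {"delta_pos":[0,0.001,0.09],"rotation":[-0.002,0,0],"fingers":1}
    - {"delta_pos":[0,0.001,0.09],"rotation":[-0.002,0,0],"fingers":1}
    - {"delta_pos":[0,0.001,0.09],"rotation":[-0.002,0,0],"fingers":1}
    - {"delta_pos":[0,0.001,0.09],"rotation":[-0.002,0,0],"fingers":1}
    - {"delta_pos":[0,0.001,0.09],"rotation":[-0.002,0,0],"fingers":1}
    - {"delta_pos":[0,0.001,0.09],"rotation":[-0.002,0,0],"fingers":1}

```text
t: 25.9
position: [0.589, 0.0528, 0.0333]
tcp_rot: [0.002, 0.407, 0.913, 0.001]
wrist_force: [-0.1, 0.2, 5.8]
finger_gap: 0.0334
grasp_force: 60.3
```

```bash
python3 -c "
from h import *
go(.4603,-.1129,.12,6,360)"
```

```text
t 25.9 d [-0.0498, -0.2748, -0.1167] rot [0.007, 0.002, 0.8] pos [0.589  0.0528 0.0333] j6 [0.09 0.93] gap 0.0334
```

Request:
step_arm:
  steps:
    - {"delta_pos":[0,0,-0.05],"rotation":[0.003,0.001,0],"fingers":1}
    - {"delta_pos":[0,0,-0.1],"rotation":[0.003,0.001,0],"fingers":1}
    - {"delta_pos":[-0.01,-0.06,-0.12],"rotation":[0.003,0.001,0.2],"fingers":1}
    - {"delta_pos":[-0.02,-0.12,-0.12],"rotation":[0.003,0.001,0.4],"fingers":1}
    - {"delta_pos":[-0.03,-0.18,-0.12],"rotation":[0.003,0.001,0.6],"fingers":1}
    - {"delta_pos":[-0.04,-0.23,-0.12],"rotation":[0.003,0.001,0.8],"fingers":1}
    - {"delta_pos":[-0.0495,-0.274,-0.12],"rotation":[0.003,0.001,0.8],"fingers":1}
    - {"delta_pos":[-0.0495,-0.274,-0.12],"rotation":[0.003,0.001,0.8],"fingers":1}
    - {"delta_pos":[-0.0495,-0.274,-0.12],"rotation":[0.003,0.001,0.8],"fingers":1}
    - {"delta_pos":[-0.0495,-0.274,-0.07],"rotation":[0.003,0.001,0.8],"fingers":1}
    - {"delta_pos":[-0.0495,-0.274,-0.03],"rotation":[0.003,0.001,0.8],"fingers":1}
    - {"delta_pos":[-0.0495,-0.274,-0.03],"rotation":[0.003,0.001,0.8],"fingers":1}

```text
t: 27.4
position: [0.4585, -0.1109, 0.052]
tcp_rot: [-0.003, 0.669, 0.744, -0.001]
wrist_force: [-0.6, -0.9, -1.8]
finger_gap: 0.033
grasp_force: 60.4
```

```bash
python3 -c "
from h import *
go(.4603,-.1129,.0363,6,360)"
```

```text
t 27.4 d [-0.003, 0.0023, 0.0209] rot [-0.006, -0.003, 0.002] pos [ 0.4585 -0.1109  0.052 ] j6 [-0.24  1.23] gap 0.033
```

Request:
step_arm:
  steps:
    - {"delta_pos":[-0.0015,0.001,0.008],"rotation":[-0.003,-0.001,0],"fingers":1}
    - {"delta_pos":[-0.0015,0.001,0.015],"rotation":[-0.003,-0.001,0],"fingers":1}
    - {"delta_pos":[-0.0015,0.001,0.021],"rotation":[-0.003,-0.001,0],"fingers":1}
    - {"delta_pos":[-0.0015,0.001,0.021],"rotation":[-0.003,-0.001,0],"fingers":1}
    - {"delta_pos":[-0.0015,0.001,0.021],"rotation":[-0.003,-0.001,0],"fingers":1}

```text
t: 28.02
position: [0.4611, -0.1135, 0.0386]
tcp_rot: [0.001, 0.669, 0.743, 0.001]
wrist_force: [-0.1, -0.0, -1.6]
finger_gap: 0.0329
grasp_force: 60.4
```

Not touching yet; slightly lower.

Request:
step_arm:
  steps:
    - {"delta_pos":[0,0,0.002],"rotation":[0,0,0],"fingers":1}
    - {"delta_pos":[0,0,0.004],"rotation":[0,0,0],"fingers":1}
    - {"delta_pos":[0,0,0.004],"rotation":[0,0,0],"fingers":1}

```text
t: 28.4
position: [0.4612, -0.1135, 0.0362]
tcp_rot: [0.002, 0.669, 0.743, 0.001]
wrist_force: [-1.9, 0.4, 5.5]
finger_gap: 0.033
grasp_force: 61.2
```

Contact, so I release, rise, and draw back for a final look.

Request:
step_arm:
  steps:
    - {"delta_pos":[0,0,0],"rotation":[0,0,0],"fingers":0}
    - {"delta_pos":[0,0,0],"rotation":[0,0,0],"fingers":0}
    - {"delta_pos":[0,0,0],"rotation":[0,0,0],"fingers":0}
    - {"delta_pos":[0,0,0],"rotation":[0,0,0],"fingers":0}
    - {"delta_pos":[0,0,-0.05],"rotation":[0,0,0],"fingers":0}
    - {"delta_pos":[0,0,-0.1],"rotation":[0,0,0],"fingers":0}
    - {"delta_pos":[0,0,-0.2],"rotation":[0,0,0],"fingers":0}
    - {"delta_pos":[0,0,-0.28],"rotation":[0,0,0],"fingers":0}
    - {"delta_pos":[0.22,-0.2,-0.28],"rotation":[0,0,0],"fingers":0}
    - {"delta_pos":[0.22,-0.2,-0.28],"rotation":[0,0,0],"fingers":0}
    - {"delta_pos":[0.22,-0.2,-0.28],"rotation":[0,0,0],"fingers":0}
    - {"delta_pos":[0.22,-0.2,-0.28],"rotation":[0,0,0],"fingers":0}

```text
t: 29.9
position: [0.2916, 0.0361, 0.2448]
tcp_rot: [0.001, 0.669, 0.743, 0.001]
wrist_force: [1.0, -0.0, 0.3]
finger_gap: 0.0858
grasp_force: 0.0
```

```bash
python3 -c "
from h import *
a=eyes.get_image('scene');b=eyes.get_image('top')
cv2.imwrite('pics/i.png',np.vstack([cv2.resize(b[215:290,165:385],(792,270)),cv2.resize(a[140:240,200:420],(726,330))[:, :].copy() if 0 else cv2.resize(a[140:232,170:425],(792,286))]))
print(proj('top',[[.4766,.096,.028],[.4603,-.1129,.032],[.4668,-.1745,.02]]).round(1))"
```

```text
[[247.3 254. ]
 [331.5 259.5]
 [355.6 256.6]]
```

View pics/i.png

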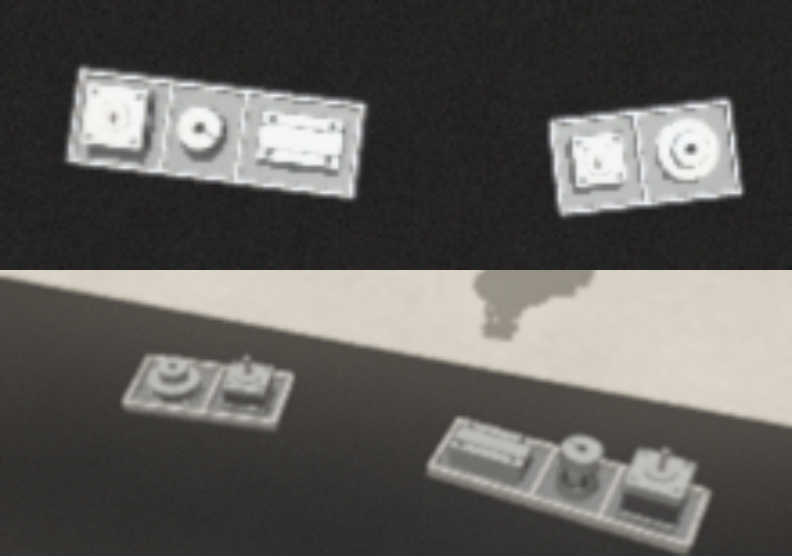

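In both views all five parts stand upright inside their own bays: top crop motor (115,118), coupling (200,130), block (302,140), small motor (598,162), pulley (687,150). The arm is clear, so I hand in.

```bash
python3 -c "
from h import *
print(env.close_job())"
```

```text
the job is handed in; nothing more can be done
None
```

I handed the job in at about 30 s of the 120 s: all five parts were upright in their own bays in the last pictures, the motors were set down without a drop, and I never touched the small pulley, spool or screwdriver; the hand-in gave no verdict.

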